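Restock the tea chest

ROBOT

A 6-joint arm with a two-finger parallel gripper is mounted at the origin on the work surface. World frame = base frame: x ahead of the robot, y to its left, z up, the work surface at z = 0. Lengths are in m, angles in rad, forces in N, time in s.
With the tool pointing down it reaches from about 0.325 to 0.75 m from the base axis. Payload 7.6 kg.
Tool frame: the origin (TCP) lies at the centre of the arm's flange, where the gripper is bolted on; the fingertips stand 173 mm ahead of it and the grasp point (between the pads) lies 155 mm ahead of it (env.grip_point_offset is the distance from the TCP to the grasp point, in m); z points along the fingers, y is the line along which they close (so a half turn about z gives the same grasp; the last joint's range is limited). The gripper opens to 85 mm and grips with 20 to 120 N. Pads are 22 mm wide; open, the fingers measure 114 mm over their backs; the gripper's body (76 mm by 85 mm) begins 54 mm behind the grasp point. The pads swing forward as they close: fully open they stand 13 mm farther back than shut.
Start: joints at [-1.281, 0.052, 1.401, -0, 1.689, -0.07], TCP at [0.185, -0.491, 0.405] pointing down, gripper open.
Joint ranges: [-2.9, 2.9], [-0.91, 2.17], [0.12, 2.37], [-1.06, 4.2], [0.26, 2.73], [-2.93, 2.93]. Speed limits (rad/s): [2.57, 2.57, 3.01, 3.14, 3.14, 3.14].

INTERFACE

Orientations are given as [roll, pitch, yaw] about the fixed x, y, z axes, in that order (R = Rz(yaw) Ry(pitch) Rx(roll)).
In Python, from station import env, viewer gives the robot as it stands.
- The arm moves only by the shell command python3 -m crank 'ROWS' [OPENING] [FORCE]. ROWS is JSON, a list that holds one entry, the list of rows, each a list of 4 numbers: the shift along the world's x, y, z in m, then the turn about the world's z in rad. A call has 1 to 12 rows; each row shifts and turns the commanded pose from where the row before left it; what a row does not reach is not made up. A row lasts 1/12 s, in which the tool goes at most 41.7 mm and 7.16 degrees, less where a joint would pass 70% of its speed; a pose out of reach is approached as far as the arm can. A call with a gripper value outside its range is refused whole. OPENING is the finger opening in m, from 0 to 0.0854, set as the call begins (- or left out, the last holds). The fingers move at their own pace and stop on an object; FORCE is the grip in N (left out, the last holds). Time passes only in rows, so rows that do not move let the fingers close. It gives the time, the measured TCP pose, the force, the opening and the grip force at its end, in the units of the state.
- env.observe(): the state, without advancing time (a new reading comes with each control period).
- viewer.read_camera(name): name is "side" or "top"; returns a dict with "frame" (480x640x3 uint8, blue, green, red), "fx", "fy", "cx", "cy" (pixels), "dist_coeffs" ([k1, k2, p1, p2, k3] as OpenCV has them; the pictures are not rectified), "world_from_camera" (4x4, takes a point from camera to world coordinates). Camera axes: x right, y down, z forward; pixel columns grow to the right and rows downward; lengths in m; the calibration is good to about 2 mm. A picture is of the moment at which its call begins. There is no depth.
- env.hand_in(): hands the job in; it is judged then, once.
The state is a dict: "clock": time; "qpos": joint angles; "dq": joint speeds; "joint_torque": joint torques, N m; "ee_pos": TCP position; "tool_rot": TCP orientation; "wrist_force": force on the tool from outside, world axes, zero at the start; "ft_torque": the same for the moment, N m; "opening": opening from 0.0 (shut) to 1.0 (fully open); "grip_force": force on a finger pad.
Only numpy, scipy, OpenCV 4.12 (cv2) and the standard library are available. Lean on these libraries where they do the work, as an engineer would, in place of code of your own. Each camera call takes 0.05 s, during which the arm holds its last target. There are 200 camera calls.

TASK

Lift the tea chest's lid until it leans back on its stop, and with it open put every carton of infusions, both those on the counter and the green one that was left in the red tray, into the tray of its own colour, lying low enough for the lid to shut. Then swing the lid fully shut, and do not disturb the teapot, sugar bowl, mug or safety valve.

Things in the scene. Friction and masses are not known exactly. Their poses are not given: they have to be found in the camera images.
- tea_chest: wooden tea chest, fixed to the counter, 170 deep (x) x 346 wide (y) x 55 mm high without its lid (100 with it), walls and floor 10 mm; origin at the centre of its underside, x from its front (the side with the bar pull, towards the robot) to its hinged back, z up. Three plastic trays stand side by side in it, 79 mm clear from a tray floor to the shut lid.
- tea_lid (a joint): angle of the chest's wooden lid in rad: 0 shut, 1.66 leaning back on its stop. 0.45 kg. The hinge is damped (soft-close): let go below about 1.1 rad the lid sinks shut by itself within a few seconds; let go beyond 1.35 rad it settles back on its stop and stays there.
- lid_hinge (a point): middle of the lid's hinge axis, on the chest's rear top edge (chest frame: x +85, y 0, z 55 mm); the axis runs along the chest's y. The lid is a shell 179 x 350 mm, 45 mm deep outside, walls 8 mm, its lower edge level with this axis when shut; leaning back, its hollow side faces the robot.
- lid_bar (a point): middle of the steel bar pull on the lid's front: round, 10 mm thick, 130 mm long along the chest's y, 36 mm off the lid's face on posts 58 mm either side; when shut 215 mm forward of the hinge axis and 30 mm above it (85 mm high; the lid's top is 15 mm higher), on the stop 266 mm high. Pinched along the chest's x it turns between the fingers: the tool can point down all along the arc.
- tray_red: red plastic tray in the chest, fixed in place during a run, 146 (x) x 106 (y) x 40 mm high outside, walls and floor 3 mm (inside 140 x 100); origin at the centre of its underside, which is 10 mm above the counter; axes as the chest's. Which tray stands left, middle or right changes from start to start. It takes two cartons lying lengthwise (along x), one on the other.
- tray_yellow: yellow plastic tray in the chest, fixed in place during a run, 146 (x) x 106 (y) x 40 mm high outside, walls and floor 3 mm (inside 140 x 100); origin at the centre of its underside, which is 10 mm above the counter; axes as the chest's. Which tray stands left, middle or right changes from start to start. It takes two cartons lying lengthwise (along x), one on the other.
- tray_green: green plastic tray in the chest, fixed in place during a run, 146 (x) x 106 (y) x 40 mm high outside, walls and floor 3 mm (inside 140 x 100); origin at the centre of its underside, which is 10 mm above the counter; axes as the chest's. Which tray stands left, middle or right changes from start to start. It takes two cartons lying lengthwise (along x), one on the other.
- red1: slim red carton of infusion sachets, 120 (x) x 38 (y) x 34 mm (z), about 70 g, cream panel with a cup on it; origin at its middle; starts flat on the counter to the right of the chest; may be absent.
- red2: slim red carton of infusion sachets, 120 (x) x 38 (y) x 34 mm (z), about 70 g, cream panel with a cup on it; origin at its middle; starts flat on the counter to the right of the chest; may be absent.
- yellow1: slim yellow carton of infusion sachets, 120 (x) x 38 (y) x 34 mm (z), about 70 g, cream panel with a cup on it; origin at its middle; starts flat on the counter to the right of the chest; may be absent.
- yellow2: slim yellow carton of infusion sachets, 120 (x) x 38 (y) x 34 mm (z), about 70 g, cream panel with a cup on it; origin at its middle; starts flat on the counter to the right of the chest; may be absent.
- green1: slim green carton of infusion sachets, 120 (x) x 38 (y) x 34 mm (z), about 70 g, cream panel with a cup on it; origin at its middle; starts flat on the counter to the right of the chest; may be absent.
- green2: slim green carton of infusion sachets, 120 (x) x 38 (y) x 34 mm (z), about 70 g, cream panel with a cup on it; origin at its middle; lies flat in the red tray, lengthwise, under the shut lid at the start.
- teapot: white ceramic teapot, 140 mm across, 136 mm high; origin under its centre; a bystander
- sugar_bowl: white plastic sugar bowl with blue clip-on lid, 117 mm across, 85 mm high; origin under its centre; a bystander
- mug: blue mug, 78 mm across, 88 mm high; origin under its centre; a bystander
- safety_valve: spare safety valve of the pressure cooker, steel and black, 38 mm across, 50 mm high; origin under its centre; a bystander

How it is judged:
By the outcome, as a careful person would: the job done as asked, in the order asked, and still so for the second after the job is handed in, with the robot touching nothing.
Of red1, red2, yellow1, yellow2, green1 only 3 to 5 are there at a start; the rules pass over those that are not, and their reading is None.
At some moment in a run one of red1, red2, yellow1, yellow2, green1 may be knocked a few centimetres aside while the robot is not near it.
Once in a run the grip may slacken for a moment while it holds something.
It also fails if it takes over 210 s, if anything falls off the work surface, if the arm or the gripper's body presses on something with over 40 N, if the wrist force passes 120 N, or if a joint passes its speed limit or range.

## Working session

There is one attempt and no reset: what is moved stays moved. The work goes in short steps, Python scripts to look and compute and a shell command to move; the robot and the scene stay as the last step left them, time stands still between calls to the robot, and variables do not carry over. Pictures are saved under pics/ and viewed, at most 14 in all, crops included, and the job is handed in when it is done.

```bash
ls; mkdir -p pics
cat > h.py <<'E'
import numpy as np, cv2
from station import env, viewer
def snap(name,fn):
    c=viewer.read_camera(name); cv2.imwrite('pics/'+fn,c['frame']); np.save('pics/'+name+'.npy',c,allow_pickle=True); return c
def load(name): return np.load('pics/'+name+'.npy',allow_pickle=True).item()
def K(c): return np.array([[c['fx'],0,c['cx']],[0,c['fy'],c['cy']],[0,0,1.]])
def pix2w(c,uv,z):
    p=cv2.undistortPoints(np.array(uv,float).reshape(-1,1,2),K(c),np.array(c['dist_coeffs'],float)).reshape(-1,2)
    T=np.array(c['world_from_camera']); z=np.broadcast_to(z,len(p)); out=[]
    for (a,b),zz in zip(p,z):
        d=T[:3,:3]@[a,b,1]; o=T[:3,3]; out.append(o+d*(zz-o[2])/d[2])
    return np.array(out)
def w2pix(c,P):
    T=np.linalg.inv(np.array(c['world_from_camera']))
    return cv2.projectPoints(np.array(P,float).reshape(-1,1,3),cv2.Rodrigues(T[:3,:3])[0],T[:3,3],K(c),np.array(c['dist_coeffs'],float))[0].reshape(-1,2)
E
python3 - <<'E'
from h import *
snap('top','t0.png'); snap('side','s0.png'); s=env.observe(); print(s); print(np.array(load('top')['world_from_camera']).round(3),np.array(load('side')['world_from_camera']).round(3), env.grip_point_offset)
E
```

```text
pics
{'clock': 0.1, 'qpos': array([-1.28129389e+00,  5.27706613e-02,  1.40162733e+00, -3.16422347e-06,
        1.68862056e+00, -7.02991739e-02]), 'dq': array([ 7.65426949e-05, -5.84750329e-04, -3.18543595e-03,  1.02068326e-03,
       -5.71206434e-04,  8.80372355e-04]), 'joint_torque': array([ 8.11998125e-04, -3.82582784e+01, -3.60986245e+01, -1.13544713e-04,
        4.75117573e-03, -1.91987397e-05]), 'ee_pos': array([ 0.18485975, -0.4913465 ,  0.40395602]), 'tool_rot': array([-3.14017006e+00, -9.70215450e-05,  3.59801177e-01]), 'wrist_force': array([ 0.17349239,  0.20793923, -0.59260696]), 'ft_torque': array([0.05986326, 0.01388842, 0.01113217]), 'grip_force': 0.0, 'opening': 0.9992052087924522}
[[ 1.000e-03 -9.730e-01  2.290e-01  2.410e-01]
 [-1.000e+00 -2.000e-03 -2.000e-03  2.800e-02]
 [ 2.000e-03 -2.290e-01 -9.730e-01  1.396e+00]
 [ 0.000e+00  0.000e+00  0.000e+00  1.000e+00]] [[ 0.996 -0.06   0.068  0.444]
 [-0.09  -0.723  0.685 -0.866]
 [ 0.008 -0.689 -0.725  1.02 ]
 [ 0.     0.     0.     1.   ]] 0.1547
```

View pics/t0.png

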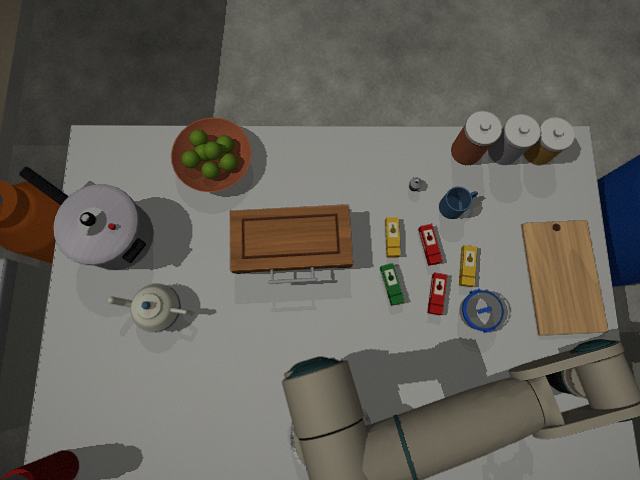

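View pics/s0.png

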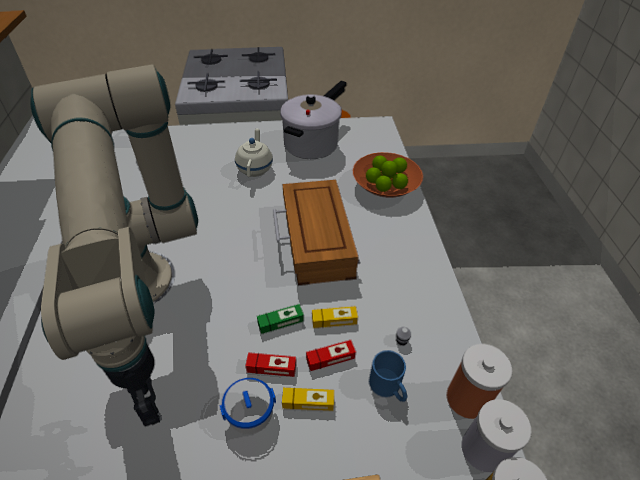

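Top view: the chest is at (291,238) with its bar around (302,281). Five cartons lie to the right: yellow (393,237) and (469,266), red (430,244) and (438,294), green (391,284). The mug is at (457,203), the valve at (416,184) and the sugar bowl at (483,311).

```bash
cat >> h.py <<'E'
def mask(c,col):
    h=cv2.cvtColor(c['frame'],cv2.COLOR_BGR2HSV)
    r={'yellow':[((20,140,110),(32,255,255))],'green':[((50,110,40),(80,255,255))],'red':[((0,190,90),(5,255,255)),((174,190,90),(180,255,255))]}[col]
    m=sum(cv2.inRange(h,*a) for a in r); return cv2.morphologyEx(m,cv2.MORPH_CLOSE,np.ones((9,9)))
def cartons(c,roi,z=.034,amin=120):
    """roi u0,v0,u1,v1; list of (col,center,yaw of long axis,dims)"""
    out=[]
    for col in ('red','yellow','green'):
        m=mask(c,col); k=np.zeros_like(m); u0,v0,u1,v1=roi; k[v0:v1,u0:u1]=m[v0:v1,u0:u1]
        for q in cv2.findContours(k,cv2.RETR_EXTERNAL,cv2.CHAIN_APPROX_NONE)[0]:
            if cv2.contourArea(q)<amin: continue
            w=pix2w(c,q.reshape(-1,2),z)[:,:2]
            (cx,cy),(a,b),t=cv2.minAreaRect((w*1000).astype(np.float32))
            if a<b: a,b,t=b,a,t+90
            t=(t+90)%180-90
            out.append((col,round(cx),round(cy),round(t,1),round(a),round(b)))
    return out
E
python3 - <<'E'
from h import *
c=load('top'); print(cartons(c,(360,200,500,330))); print(cartons(load('side'),(230,300,370,420)))
f=c['frame'][195:300,220:365]; cv2.imwrite('pics/c0.png',cv2.resize(f,None,fx=5.5,fy=5.5,interpolation=cv2.INTER_CUBIC))
E
```

```text
[('red', 394, -316, -10.4, 117, 36), ('red', 544, -302, 12.5, 117, 38), ('yellow', 479, -414, -7.6, 118, 37), ('yellow', 568, -189, 0.5, 119, 40), ('green', 422, -181, 15.6, 118, 41)]
[('red', 394, -327, -10.2, 118, 52), ('red', 544, -306, 12.2, 119, 37), ('yellow', 478, -415, -7.7, 118, 38), ('yellow', 567, -192, 0.7, 120, 38), ('green', 425, -194, 14.4, 119, 56)]
```

View pics/c0.png

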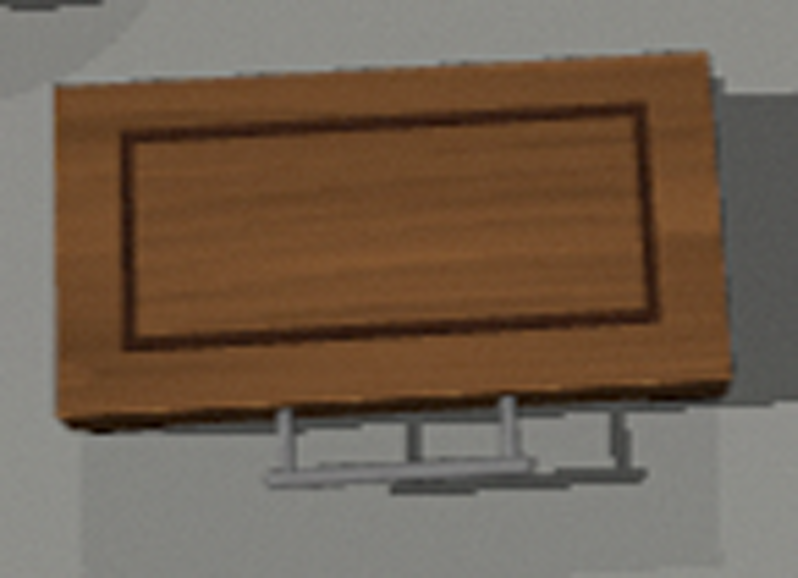

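The crop shows the lid's top corners at crop pixels (55,85), (710,53), (732,380) and (58,413). The bar runs from (267,480) to (534,464).

Run:
```python
from h import *
c=load('top')
q=np.array([(55,85),(710,53),(732,380),(58,413),(267,480),(534,464)])/5.5+[219.6,194.6]
w=pix2w(c,q,[.1]*4+[.085]*2); print(w.round(4))
d=w[0]-w[1]; print('yaw',np.arctan2(-d[0],d[1]), np.linalg.norm(d)); d=w[3]-w[2];print(np.arctan2(-d[0],d[1]))
bm=(w[4]+w[5])/2; d=w[4]-w[5]; print('bar',bm,np.arctan2(-d[0],d[1]),np.linalg.norm(d))
yaw=np.arctan2(-d[0],d[1]); y=.05
print('lid mid',w[:4].mean(0), 'pred bar from lid', w[:4].mean(0)[:2]-(.0895+.036)*np.array([np.cos(y),np.sin(y)]))
# hinge
```

```text
[[ 0.6287  0.2961  0.1   ]
 [ 0.6472 -0.0523  0.1   ]
 [ 0.4702 -0.0616  0.1   ]
 [ 0.4525  0.2863  0.1   ]
 [ 0.4199  0.1794  0.085 ]
 [ 0.4285  0.0409  0.085 ]]
yaw 0.05311903624017079 0.34892816983163516
0.05101974225983329
bar [0.4241998  0.11014208 0.085     ] 0.06153702371453364 0.13871041102119921
lid mid [0.54965092 0.11712672 0.1       ] pred bar from lid [0.42430776 0.11085433]
```

```bash
python3 -m crank '[[[0.0133,0.0334,0,0.0702],[0.0133,0.0334,0,0.0702],[0.0133,0.0334,0,0.0702],[0.0133,0.0334,0,0.0702],[0.0133,0.0334,0,0.0702],[0.0133,0.0334,0,0.0702],[0.0133,0.0334,0,0.0702],[0.0133,0.0334,0,0.0702],[0.0133,0.0334,0,0.0702]]]' 0.024 40
python3 -m crank '[[[0.0133,0.0334,0,0.0702],[0.0133,0.0334,0,0.0702],[0.0133,0.0334,0,0.0702],[0.0133,0.0334,0,0.0702],[0.0133,0.0334,0,0.0702],[0.0133,0.0334,0,0.0702],[0.0133,0.0334,0,0.0702],[0.0133,0.0334,0,0.0702],[0.0133,0.0334,0,0.0702],[0,0,0,0],[0,0,0,0]]]'
```

```text
clock: 0.85
ee_pos: [0.3046, -0.1891, 0.4045]
tool_rot: [3.142, -0.0, 0.995]
wrist_force: [1.0, -0.8, 0.5]
opening: 0.283
grip_force: 0.0
clock: 1.77
ee_pos: [0.4244, 0.1111, 0.4039]
tool_rot: [-3.14, 0.0, 1.626]
wrist_force: [-0.2, 0.1, -0.7]
opening: 0.281
grip_force: 0.0
```

```bash
python3 -m crank '[[[0,0,-0.03,0],[0,0,-0.03,0],[0,0,-0.03,0],[0,0,-0.025,0],[0,0,-0.02,0],[0,0,-0.015,0],[0,0,-0.012,0],[0,0,0,0],[0,0,0,0]]]'
python3 -m crank '[[[0,0,0,0],[0,0,0,0],[0,0,0,0],[0,0,0,0],[0,0,0,0]]]' 0 50
python3 - <<'E'
from h import *
snap('side','s1.png'); c=load('side'); cv2.imwrite('pics/s1c.png',cv2.resize(c['frame'][150:310,200:400],None,fx=3.5,fy=3.5))
E
```

```text
clock: 2.52
ee_pos: [0.424, 0.1089, 0.2426]
tool_rot: [-3.141, 0.0, 1.621]
wrist_force: [0.4, -0.6, 0.6]
opening: 0.283
grip_force: 0.0
clock: 2.93
ee_pos: [0.4242, 0.1095, 0.2439]
tool_rot: [3.142, 0.001, 1.623]
wrist_force: [-3.6, -2.1, 4.4]
opening: 0.091
grip_force: 48.8
```

View pics/s1c.png

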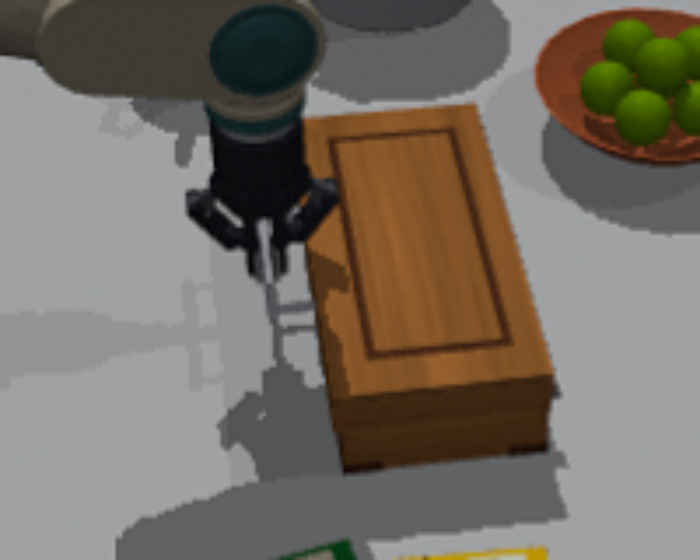

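The fingers hold the bar (pixel ~(265,265) of the crop). Next I work out the arc increments.

Run:
```python
import numpy as np
t=np.linspace(0,1.66,25)+.1387; r=.2171
x=-r*np.cos(t); z=r*np.sin(t)
for a,b in zip(np.diff(x),np.diff(z)): print('%.4f,%.4f,%.4f'%(a*.9986,a*.053,b),end='  ')
```

```text
0.0026,0.0001,0.0148  0.0036,0.0002,0.0146  0.0046,0.0002,0.0143  0.0056,0.0003,0.0139  0.0065,0.0003,0.0135  0.0074,0.0004,0.0130  0.0083,0.0004,0.0125  0.0092,0.0005,0.0119  0.0100,0.0005,0.0112  0.0107,0.0006,0.0105  0.0114,0.0006,0.0097  0.0121,0.0006,0.0089  0.0126,0.0007,0.0081  0.0132,0.0007,0.0072  0.0136,0.0007,0.0062  0.0140,0.0007,0.0053  0.0144,0.0008,0.0043  0.0146,0.0008,0.0033  0.0148,0.0008,0.0023  0.0149,0.0008,0.0012  0.0150,0.0008,0.0002  0.0150,0.0008,-0.0008  0.0149,0.0008,-0.0019  0.0147,0.0008,-0.0029
```

```bash
python3 -m crank '[[[0.0026,0.0001,0.0148,0],[0.0036,0.0002,0.0146,0],[0.0046,0.0002,0.0143,0],[0.0056,0.0003,0.0139,0],[0.0065,0.0003,0.0135,0],[0.0074,0.0004,0.013,0],[0.0083,0.0004,0.0125,0],[0.0092,0.0005,0.0119,0]]]'
python3 -m crank '[[[0.01,0.0005,0.0112,0],[0.0107,0.0006,0.0105,0],[0.0114,0.0006,0.0097,0],[0.0121,0.0006,0.0089,0],[0.0126,0.0007,0.0081,0],[0.0132,0.0007,0.0072,0],[0.0136,0.0007,0.0062,0],[0.014,0.0007,0.0053,0]]]'
```

```text
clock: 3.65
ee_pos: [0.4712, 0.112, 0.3527]
tool_rot: [-3.137, 0.0, 1.623]
wrist_force: [-12.3, -0.9, 4.3]
opening: 0.089
grip_force: 48.8
clock: 4.32
ee_pos: [0.5693, 0.1174, 0.4225]
tool_rot: [3.139, -0.001, 1.624]
wrist_force: [-7.3, 1.2, 8.5]
opening: 0.093
grip_force: 51.6
```

```bash
python3 -m crank '[[[0.0144,0.0008,0.0043,0],[0.0146,0.0008,0.0033,0],[0.0148,0.0008,0.0023,0],[0.0149,0.0008,0.0012,0],[0.015,0.0008,0.0002,0],[0.015,0.0008,-0.0008,0],[0.0149,0.0008,-0.0019,0],[0.009,0.0005,-0.0018,0],[0,0,0,0],[0,0,0,0]]]'
python3 - <<'E'
from h import *
snap('side','s2.png')
E
```

```text
clock: 5.15
ee_pos: [0.6824, 0.1237, 0.4277]
tool_rot: [3.136, -0.001, 1.624]
wrist_force: [3.3, 3.5, 5.6]
opening: 0.089
grip_force: 53.3
```

View pics/s2.png

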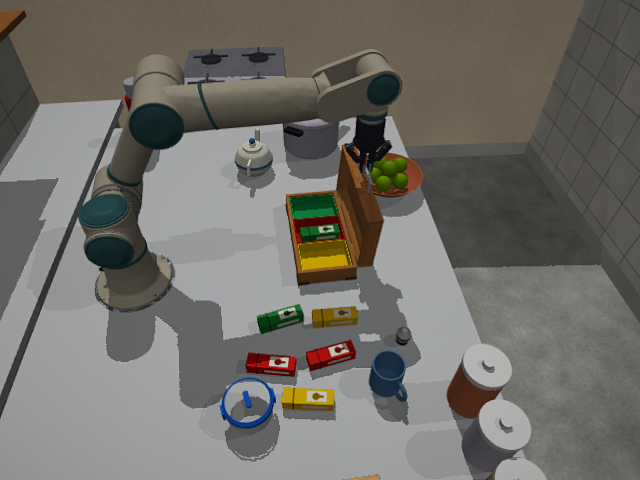

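The lid is up. The trays read green (left), red (middle, holding the green carton) and yellow (right). I release the bar and back off.

```bash
python3 -m crank '[[[0,0,0,0],[0,0,0,0],[0,0,0,0],[0,0,0.02,0],[0,0,0.02,0],[0,0,0.015,0],[0,0,0,0]]]' 0.03
python3 -m crank '[[[-0.03,-0.01,0.005,-0.12],[-0.03,-0.01,0.005,-0.12],[-0.03,-0.02,0,-0.12],[-0.03,-0.03,0,-0.12],[-0.035,-0.03,0,-0.12],[-0.035,-0.03,0,-0.12],[-0.035,-0.03,0,-0.12],[-0.035,-0.03,0,-0.12],[-0.02,-0.03,0,-0.12],[0,-0.03,0,-0.12],[0,-0.03,0,-0.12],[0,-0.02,0,-0.12]]]' 0.06
python3 - <<'E'
from h import *
snap('top','t3.png')
E
```

```text
clock: 5.78
ee_pos: [0.6816, 0.1231, 0.4843]
tool_rot: [3.136, -0.0, 1.623]
wrist_force: [-0.1, 1.2, 0.9]
opening: 0.353
grip_force: 0.0
clock: 6.78
ee_pos: [0.4153, -0.1666, 0.4889]
tool_rot: [3.142, 0.001, 0.176]
wrist_force: [0.4, -0.2, 0.1]
opening: 0.703
grip_force: 0.0
```

View pics/t3.png

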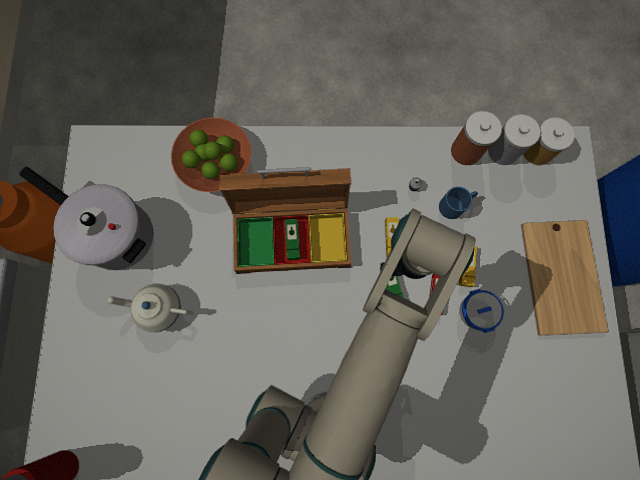

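The chest is open with the lid on its stop. The green tray is at (256,240), red at (293,240) and yellow at (329,238), with green2 at about (292,238).

Run:
```python
from h import *
c=load('top')
m=c['frame'].copy(); 
print(cartons(c,(283,215,302,262),.047,60))
for col,roi in (('green',(234,210,275,272)),('red',(273,210,310,268)),('yellow',(305,210,350,268))):
    print(cartons(c,roi,.03,60))
y=.053; X=np.array([np.cos(y),np.sin(y)]);Y=np.array([-X[1],X[0]]); C=np.array([.554,.117])
for k in (-.108,0,.108): print(C+k*Y)
cv2.imwrite('pics/t3c.png',cv2.resize(m[200:280,225:360],None,fx=5,fy=5,interpolation=cv2.INTER_CUBIC))
```

```text
[('red', 557, 116, 0.7, 139, 55), ('green', 557, 116, 4.5, 121, 37)]
[('green', 552, 229, 3.3, 148, 108)]
[('red', 559, 120, 2.7, 148, 107), ('green', 561, 117, 4.5, 123, 37)]
[('red', 561, 71, 0.6, 147, 12), ('yellow', 564, 11, 3.1, 150, 109)]
[0.55972132 0.00915165]
[0.554 0.117]
[0.54827868 0.22484835]
```

View pics/t3c.png

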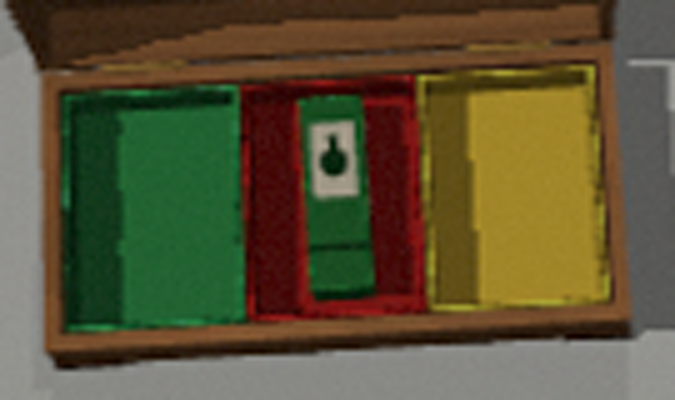

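```bash
python3 -m crank '[[[0.0158,0.0314,-0.018,-0.0109],[0.0158,0.0314,-0.018,-0.0109],[0.0158,0.0314,-0.018,-0.0109],[0.0158,0.0314,-0.018,-0.0109],[0.0158,0.0314,-0.018,-0.0109],[0.0158,0.0314,-0.018,-0.0109],[0.0158,0.0314,-0.018,-0.0109],[0.0158,0.0314,-0.018,-0.0109],[0.0158,0.0314,-0.018,-0.0109],[0,0,0,0],[0,0,0,0]]]' 0.056 40
```

```text
clock: 7.75
ee_pos: [0.558, 0.1194, 0.3248]
tool_rot: [3.141, 0.006, 0.088]
wrist_force: [-0.2, -0.2, 0.7]
opening: 0.655
grip_force: 0.0
```

```bash
python3 -m crank '[[[0,0,-0.02,0],[0,0,-0.02,0],[0,0,-0.02,0],[0,0,-0.01,0],[0,0,0,0],[0,0,0,0]]]'
```

```text
clock: 8.25
ee_pos: [0.5584, 0.1174, 0.2588]
tool_rot: [3.141, -0.0, 0.085]
wrist_force: [1.0, 0.1, 0.5]
opening: 0.658
grip_force: 0.0
```

```bash
python3 -m crank '[[[0,-0.001,-0.02,-0.005],[0,0,-0.02,0],[0,0,-0.015,0],[0,0,-0.01,0],[0,0,0,0],[0,0,0,0]]]'
python3 -m crank '[[[0,0,0,0],[0,0,0,0],[0,0,0,0],[0,0,0,0],[0,0,0,0],[0,0,0,0]]]' 0 40
python3 -m crank '[[[0,0,0.015,0],[0,0,0.025,0],[0,0,0.025,0],[0,0,0.025,0],[0,0.02,0.02,0],[0,0.03,0,0],[0,0.03,0,0],[0,0.02,0,0],[0,0,0,0],[0,0,0,0]]]'
```

```text
clock: 8.75
ee_pos: [0.5588, 0.117, 0.1943]
tool_rot: [3.142, -0.001, 0.08]
wrist_force: [0.2, -0.1, 0.3]
opening: 0.655
grip_force: 0.0
clock: 9.25
ee_pos: [0.5591, 0.1172, 0.1951]
tool_rot: [-3.142, -0.003, 0.08]
wrist_force: [-1.3, 0.3, 6.3]
opening: 0.44
grip_force: 42.8
clock: 10.08
ee_pos: [0.5582, 0.2178, 0.3031]
tool_rot: [3.141, 0.0, 0.082]
wrist_force: [-0.1, -0.1, 0.8]
opening: 0.437
grip_force: 42.0
```

```bash
python3 -m crank '[[[-0.004,0.005,0,-0.014],[-0.004,0.004,0,-0.014],[0,0,-0.025,0],[0,0,-0.025,0],[0,0,-0.025,0],[0,0,-0.02,0],[0,0,-0.008,0],[0,0,-0.003,0],[0,0,0,0],[0,0,0,0]]]'
python3 -m crank '[[[0,0,0,0],[0,0,0,0],[0,0,0,0],[0,0,0,0]]]' 0.056
python3 -m crank '[[[0,0,0.025,0],[0,0,0.03,0],[0,0,0.03,0],[0,-0.03,0.03,0],[-0.01,-0.04,0,0],[-0.01,-0.04,0,0],[-0.01,-0.04,0,0],[-0.01,-0.04,0,0],[-0.01,-0.04,0,0],[-0.01,-0.03,0,0],[0,0,0,0],[0,0,0,0]]]'
```

```text
clock: 10.92
ee_pos: [0.5509, 0.2261, 0.1988]
tool_rot: [-3.141, -0.002, 0.052]
wrist_force: [0.1, 0.3, -0.5]
opening: 0.433
grip_force: 46.9
clock: 11.25
ee_pos: [0.5506, 0.2261, 0.1978]
tool_rot: [-3.141, -0.001, 0.052]
wrist_force: [-0.9, -0.7, 0.2]
opening: 0.654
grip_force: 0.0
clock: 12.25
ee_pos: [0.4901, -0.0347, 0.312]
tool_rot: [3.142, -0.001, 0.049]
wrist_force: [-0.0, 0.1, -0.1]
opening: 0.652
grip_force: 0.0
```

Run:
```python
from h import *
snap('top','t4.png');snap('side','s4.png'); print(cartons(load('top'),(360,200,500,330)))
print(cartons(load('side'),(230,300,370,420)));print(cartons(load('top'),(236,212,273,266),.047))
```

```text
[('yellow', 479, -413, -7.6, 119, 38), ('yellow', 570, -188, 1.4, 115, 39), ('green', 422, -180, 15.1, 118, 41)]
[('red', 393, -326, -9.9, 118, 52), ('red', 544, -305, 11.0, 116, 37), ('yellow', 478, -415, -7.7, 118, 38), ('yellow', 568, -192, 0.7, 118, 38), ('green', 424, -194, 14.7, 118, 56)]
[('green', 548, 227, 2.5, 146, 106)]
```

View pics/t4.png

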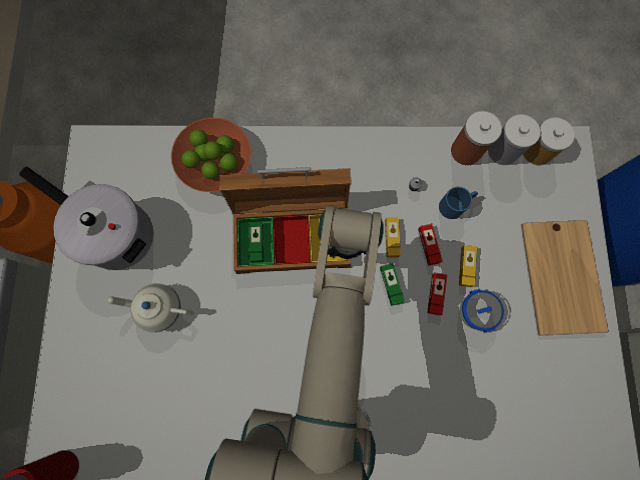

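```bash
python3 -m crank '[[[-0.0113,-0.0245,-0.005,0.0365],[-0.0113,-0.0245,-0.005,0.0365],[-0.0113,-0.0245,-0.005,0.0365],[-0.0113,-0.0245,-0.005,0.0365],[-0.0113,-0.0245,-0.005,0.0365],[-0.0113,-0.0245,-0.005,0.0365],[0,0,-0.02,0],[0,0,-0.02,0],[0,0,0,0],[0,0,0,0]]]' 0.064 40
```

```text
clock: 13.18
ee_pos: [0.423, -0.1794, 0.2411]
tool_rot: [-3.14, 0.002, 0.273]
wrist_force: [-0.3, -0.5, 0.4]
opening: 0.75
grip_force: 0.0
```

```bash
python3 -m crank '[[[0,-0.002,-0.02,0],[0,0,-0.02,0],[0,0,-0.012,0],[0,0,-0.007,0],[0,0,0,0],[0,0,0,0]]]'
python3 -m crank '[[[0,0,0,0],[0,0,0,0],[0,0,0,0],[0,0,0,0],[0,0,0,0],[0,0,0,0]]]' 0 40
python3 -m crank '[[[0,0,0.015,0],[0,0,0.03,0],[0,0,0.03,0],[0,0,0.03,0],[0,0.02,0.02,0],[0,0.03,0,0],[0,0,0,0],[0,0,0,0]]]'
```

```text
clock: 13.68
ee_pos: [0.4234, -0.1822, 0.1837]
tool_rot: [3.141, -0.001, 0.272]
wrist_force: [-0.8, 0.2, 0.4]
opening: 0.748
grip_force: 0.0
clock: 14.18
ee_pos: [0.4232, -0.1827, 0.184]
tool_rot: [3.14, -0.002, 0.271]
wrist_force: [0.5, -0.3, 5.3]
opening: 0.434
grip_force: 41.8
clock: 14.85
ee_pos: [0.4226, -0.1315, 0.3079]
tool_rot: [3.141, -0.0, 0.273]
wrist_force: [0.7, 0.4, -1.4]
opening: 0.434
grip_force: 41.1
```

```bash
python3 -m crank '[[[0.0127,0.0358,0,-0.022],[0.0127,0.0358,0,-0.022],[0.0127,0.0358,0,-0.022],[0.0127,0.0358,0,-0.022],[0.0127,0.0358,0,-0.022],[0.0127,0.0358,0,-0.022],[0.0127,0.0358,0,-0.022],[0.0127,0.0358,0,-0.022],[0.0127,0.0358,0,-0.022],[0.0127,0.0358,0,-0.022],[0,0,0,0],[0,0,0,0]]]'
```

```text
clock: 15.85
ee_pos: [0.5501, 0.2265, 0.3058]
tool_rot: [3.14, 0.003, 0.053]
wrist_force: [0.9, -0.6, 0.0]
opening: 0.439
grip_force: 41.1
```

```bash
python3 -m crank '[[[0,0,-0.025,0],[0,0,-0.025,0],[0,0,-0.015,0],[0,0,-0.006,0],[0,0,-0.002,0],[0,0,0,0],[0,0,0,0]]]'
python3 -m crank '[[[0,0,0,0],[0,0,0,0],[0,0,0,0],[0,0,0,0]]]' 0.056
python3 -m crank '[[[0,0,0.025,0],[0,0,0.03,0],[0,0,0.03,0],[0,-0.03,0,0],[-0.01,-0.04,0,0],[-0.01,-0.04,0,0],[-0.01,-0.04,0,0],[-0.01,-0.04,0,0],[-0.01,-0.04,0,0],[-0.01,-0.03,0,0],[0,0,0,0],[0,0,0,0]]]'
python3 - <<'E'
from h import *
snap('top','t5.png');snap('side','s5.png'); print(cartons(load('top'),(360,200,500,330)))
print(cartons(load('side'),(230,300,370,420)))
a=cv2.resize(load('top')['frame'][195:345,215:515],None,fx=2.6,fy=2.6);cv2.imwrite('pics/t5c.png',a)
E
```

```text
clock: 16.43
ee_pos: [0.5501, 0.2252, 0.2361]
tool_rot: [-3.141, -0.002, 0.051]
wrist_force: [-0.4, 0.0, -1.0]
opening: 0.433
grip_force: 41.0
clock: 16.77
ee_pos: [0.5498, 0.2257, 0.2352]
tool_rot: [-3.141, -0.001, 0.051]
wrist_force: [0.2, -0.0, -0.3]
opening: 0.657
grip_force: 0.0
clock: 17.77
ee_pos: [0.4893, -0.0356, 0.32]
tool_rot: [3.142, -0.001, 0.048]
wrist_force: [-0.7, -0.1, 1.1]
opening: 0.655
grip_force: 0.0
[('yellow', 456, -412, -7.1, 118, 36), ('yellow', 574, -188, 0.1, 106, 40)]
[('red', 393, -326, -9.9, 119, 52), ('red', 545, -306, 11.8, 116, 37), ('yellow', 456, -414, -7.2, 120, 38), ('yellow', 568, -192, 0.7, 117, 38)]
```

View pics/t5c.png

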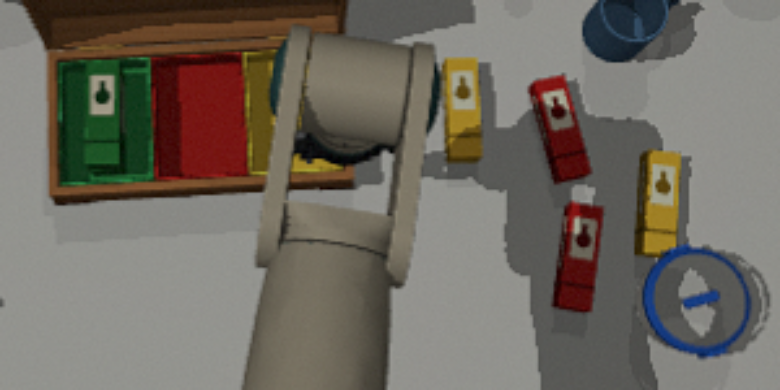

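Green cartons are stacked in their tray. Yellow2 was knocked ~23 mm towards the sugar bowl, and is now at crop (658,205). Next is yellow1.

```bash
python3 -m crank '[[[0.0132,-0.0258,-0.003,-0.006],[0.0132,-0.0258,-0.003,-0.006],[0.0132,-0.0258,-0.003,-0.006],[0.0132,-0.0258,-0.003,-0.006],[0.0132,-0.0258,-0.003,-0.006],[0.0132,-0.0258,-0.003,-0.006],[0,0,-0.03,0],[0,0,-0.03,0],[0,0,0,0],[0,0,0,0]]]' 0.064 40
python3 - <<'E'
from h import *
c=load('top')
q=np.array([(697,248),(643,300),(750,300),(697,353)])/2.6+[214.8,194.8]
print(pix2w(c,q,.07).round(3))
s=load('side'); print(pix2w(s,[(222,402),(275,402),(248,380),(248,425)],.07).round(3))
E
```

```text
clock: 18.7
ee_pos: [0.569, -0.1878, 0.24]
tool_rot: [-3.14, 0.004, 0.017]
wrist_force: [-0.7, -0.2, 0.9]
opening: 0.752
grip_force: 0.0
[[ 0.399 -0.436  0.07 ]
 [ 0.342 -0.373  0.07 ]
 [ 0.343 -0.489  0.07 ]
 [ 0.286 -0.427  0.07 ]]
[[ 0.287 -0.43   0.07 ]
 [ 0.404 -0.44   0.07 ]
 [ 0.344 -0.382  0.07 ]
 [ 0.345 -0.486  0.07 ]]
```

```bash
python3 -m crank '[[[0,-0.0015,-0.02,0],[0,0,-0.02,0],[0,0,-0.012,0],[0,0,-0.006,0],[0,0,0,0],[0,0,0,0]]]'
python3 -m crank '[[[0,0,0,0],[0,0,0,0],[0,0,0,0],[0,0,0,0],[0,0,0,0],[0,0,0,0]]]' 0 40
python3 -m crank '[[[0,0,0.015,0],[0,0,0.03,0],[0,0,0.03,0],[0,0,0.03,0],[0,0.02,0.02,0],[-0.001,0.03,0,0.006],[-0.001,0.03,0,0.006],[-0.001,0.03,0,0.006],[-0.001,0.03,0,0.006],[-0.002,0.03,0,0.006],[-0.002,0.03,0,0.006],[0,0,0,0]]]'
python3 -m crank '[[[0,0,0,0],[0,0,0,0]]]'
```

```text
clock: 19.2
ee_pos: [0.5694, -0.1905, 0.185]
tool_rot: [3.141, -0.002, 0.016]
wrist_force: [0.3, 0.1, 0.3]
opening: 0.747
grip_force: 0.0
clock: 19.7
ee_pos: [0.5693, -0.1908, 0.1852]
tool_rot: [3.141, -0.002, 0.015]
wrist_force: [-1.2, 0.6, 5.9]
opening: 0.435
grip_force: 42.6
clock: 20.7
ee_pos: [0.5603, 0.0136, 0.3086]
tool_rot: [-3.14, 0.0, 0.056]
wrist_force: [-0.2, 0.4, -0.3]
opening: 0.437
grip_force: 41.8
clock: 20.87
ee_pos: [0.5609, 0.0089, 0.3085]
tool_rot: [3.141, 0.0, 0.051]
wrist_force: [1.4, -0.9, -1.1]
opening: 0.432
grip_force: 41.8
```

```bash
python3 -m crank '[[[0.001,0.001,-0.025,0],[0,0,-0.03,0],[0,0,-0.025,0],[0,0,-0.018,0],[0,0,-0.008,0],[0,0,-0.003,0],[0,0,0,0],[0,0,0,0]]]'
python3 -m crank '[[[0,0,0,0],[0,0,0,0],[0,0,0,0],[0,0,0,0]]]' 0.056
python3 -m crank '[[[0,0,0.025,0],[0,0,0.03,0],[0,0,0.03,0],[0,0,0.03,0],[0,-0.035,0,0.025],[0,-0.035,0,0.025],[0,-0.035,0,0.025],[0,-0.035,0,0.025],[0,-0.035,0,0.025],[0,-0.035,0,0.025],[0,0,0,0],[0,0,0,0]]]'
```

```text
clock: 21.53
ee_pos: [0.5624, 0.0099, 0.201]
tool_rot: [3.141, -0.002, 0.051]
wrist_force: [-0.2, -0.1, 0.1]
opening: 0.433
grip_force: 41.9
clock: 21.87
ee_pos: [0.562, 0.0104, 0.2002]
tool_rot: [3.141, -0.001, 0.051]
wrist_force: [0.6, 0.1, -0.2]
opening: 0.657
grip_force: 0.0
clock: 22.87
ee_pos: [0.5616, -0.2013, 0.3145]
tool_rot: [-3.142, 0.0, 0.198]
wrist_force: [0.2, 1.8, 0.7]
opening: 0.658
grip_force: 0.0
```

```bash
python3 -m crank '[[[-0.0042,-0.026,-0.005,0.0028],[-0.0042,-0.026,-0.005,0.0028],[-0.0042,-0.026,-0.005,0.0028],[-0.0042,-0.026,-0.005,0.0028],[0,0,-0.03,0],[0,0,-0.025,0],[0,0,0,0],[0,0,0,0]]]' 0.064 40
```

```text
clock: 23.53
ee_pos: [0.5452, -0.3024, 0.2385]
tool_rot: [-3.139, 0.002, 0.214]
wrist_force: [-0.1, -0.2, 1.0]
opening: 0.751
grip_force: 0.0
```

Run:
```python
from h import *
snap('side','s6.png'); snap('top','t6.png'); print(cartons(load('side'),(230,300,370,420)),cartons(load('top'),(360,200,500,330)),cartons(load('top'),(308,212,350,262),.047))
```

```text
[('red', 394, -327, -10.6, 118, 52), ('red', 517, -312, 12.2, 64, 36), ('yellow', 455, -413, -7.0, 118, 38)] [] [('yellow', 563, 10, 2.0, 153, 108)]
```

```bash
python3 -m crank '[[[0,-0.0015,-0.02,0],[0,0,-0.02,0],[0,0,-0.012,0],[0,0,-0.004,0],[0,0,0,0],[0,0,0,0]]]'
python3 -m crank '[[[0,0,0,0],[0,0,0,0],[0,0,0,0],[0,0,0,0],[0,0,0,0],[0,0,0,0]]]' 0 40
python3 -m crank '[[[0,0,0.015,0],[0,0,0.03,0],[0,0,0.03,0],[0,0,0.03,0],[0,0.02,0.02,0],[0,0.035,0,-0.014],[0,0.035,0,-0.014],[0,0.035,0,-0.014],[0,0.035,0,-0.014],[0,0.035,0,-0.014],[0,0.035,0,-0.014],[0,0.035,0,-0.014]]]'
python3 -m crank '[[[0.002,0.035,0,-0.014],[0.002,0.035,0,-0.014],[0.002,0.035,0,-0.014],[0.002,0.035,0,-0.014],[0.002,0.015,0,-0.002],[0,0,0,0],[0,0,0,0]]]'
```

```text
clock: 24.13
ee_pos: [0.5455, -0.3052, 0.185]
tool_rot: [3.14, -0.001, 0.213]
wrist_force: [0.8, -0.2, -0.7]
opening: 0.752
grip_force: 0.0
clock: 24.63
ee_pos: [0.5455, -0.3054, 0.1852]
tool_rot: [3.14, -0.002, 0.212]
wrist_force: [-0.1, 0.3, 6.1]
opening: 0.434
grip_force: 42.6
clock: 25.63
ee_pos: [0.5446, -0.0385, 0.3086]
tool_rot: [3.142, 0.0, 0.114]
wrist_force: [1.1, 0.9, -0.6]
opening: 0.435
grip_force: 41.9
clock: 26.22
ee_pos: [0.5549, 0.1154, 0.3083]
tool_rot: [3.141, 0.001, 0.058]
wrist_force: [0.6, -0.3, 0.1]
opening: 0.436
grip_force: 41.9
```

```bash
python3 -m crank '[[[0,0.002,-0.025,-0.004],[0,0,-0.03,0],[0,0,-0.025,0],[0,0,-0.018,0],[0,0,-0.008,0],[0,0,-0.003,0],[0,0,0,0],[0,0,0,0]]]'
python3 -m crank '[[[0,0,0,0],[0,0,0,0],[0,0,0,0],[0,0,0,0]]]' 0.056
python3 -m crank '[[[0,0,0.025,0],[0,0,0.03,0],[0,0,0.03,0],[0,0,0.03,0],[-0.008,-0.037,0,-0.015],[-0.008,-0.037,0,-0.015],[-0.008,-0.037,0,-0.015],[-0.008,-0.037,0,-0.015],[-0.008,-0.037,0,-0.015],[-0.008,-0.037,0,-0.015],[-0.008,-0.037,0,-0.015],[-0.008,-0.037,0,-0.015]]]'
python3 -m crank '[[[-0.008,-0.037,0,-0.015],[-0.008,-0.037,0,-0.015],[-0.008,-0.037,0,-0.015],[-0.005,-0.03,0,-0.015],[0,0,-0.02,0],[0,0,-0.015,0],[0,0,0,0],[0,0,0,0]]]' 0.064
```

```text
clock: 26.88
ee_pos: [0.5556, 0.1164, 0.201]
tool_rot: [-3.141, -0.002, 0.052]
wrist_force: [0.6, 0.2, -1.0]
opening: 0.437
grip_force: 41.9
clock: 27.22
ee_pos: [0.5552, 0.1169, 0.2002]
tool_rot: [3.142, -0.001, 0.053]
wrist_force: [0.4, 0.5, 0.4]
opening: 0.659
grip_force: 0.0
clock: 28.22
ee_pos: [0.4903, -0.1808, 0.315]
tool_rot: [3.141, -0.001, -0.068]
wrist_force: [0.7, 0.1, -0.5]
opening: 0.654
grip_force: 0.0
clock: 28.88
ee_pos: [0.462, -0.32, 0.2792]
tool_rot: [-3.141, 0.001, -0.127]
wrist_force: [0.0, -0.4, -0.1]
opening: 0.748
grip_force: 0.0
```

```bash
python3 -m crank '[[[0.002,-0.024,0,0],[0.002,-0.024,0,0],[0.002,-0.024,0,0],[0.002,-0.0225,0,0],[0,0,-0.02,0],[0,0,-0.02,0],[0,0,0,0],[0,0,0,0],[0,0,0,0]]]'
```

```text
clock: 29.63
ee_pos: [0.4706, -0.4146, 0.2418]
tool_rot: [3.14, -0.002, -0.127]
wrist_force: [-0.1, -0.3, 0.2]
opening: 0.751
grip_force: 0.0
```

```bash
python3 -m crank '[[[0,0,-0.02,0],[0,0,-0.018,0],[0,0,-0.012,0],[0,0,-0.005,0],[0,0,0,0],[0,0,0,0]]]'
python3 -m crank '[[[0,0,0,0],[0,0,0,0],[0,0,0,0],[0,0,0,0],[0,0,0,0],[0,0,0,0]]]' 0 45
python3 -m crank '[[[0,0,0.015,0],[0,0,0.03,0],[0,0,0.03,0],[0,0,0.03,0],[0,0,0.02,0],[0.0088,0.0355,0,0.015],[0.0088,0.0355,0,0.015],[0.0088,0.0355,0,0.015],[0.0088,0.0355,0,0.015],[0.0088,0.0355,0,0.015],[0.0088,0.0355,0,0.015]]]'
python3 -m crank '[[[0.0088,0.0355,0,0.015],[0.0088,0.0355,0,0.015],[0.0088,0.0355,0,0.015],[0.0088,0.0355,0,0.015],[0.0088,0.0355,0,0.015],[0.0088,0.0355,0,0.015],[0,0,0,0],[0,0,0,0],[0,0,0,0]]]'
```

```text
clock: 30.13
ee_pos: [0.4704, -0.4148, 0.1858]
tool_rot: [3.141, -0.001, -0.127]
wrist_force: [0.6, -0.0, 0.6]
opening: 0.749
grip_force: 0.0
clock: 30.63
ee_pos: [0.4705, -0.415, 0.1862]
tool_rot: [3.14, -0.002, -0.128]
wrist_force: [0.3, 0.1, 5.5]
opening: 0.436
grip_force: 46.5
clock: 31.55
ee_pos: [0.5228, -0.1999, 0.3094]
tool_rot: [-3.142, 0.0, -0.037]
wrist_force: [0.8, -0.3, -1.2]
opening: 0.435
grip_force: 47.0
clock: 32.3
ee_pos: [0.5755, 0.0111, 0.3093]
tool_rot: [3.141, 0.001, 0.053]
wrist_force: [0.5, 0.1, -0.6]
opening: 0.435
grip_force: 47.0
```

Run:
```python
from h import *
snap('side','s7.png'); cv2.imwrite('pics/s7c.png',cv2.resize(load('side')['frame'][130:430,210:410],None,fx=2,fy=2))
```

```text
(no output)
```

View pics/s7c.png

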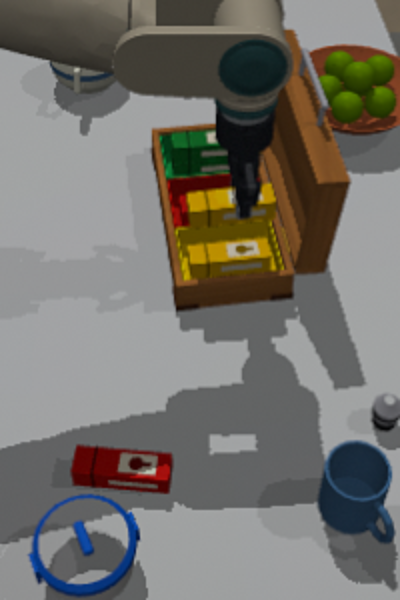

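The carton is held level at crop (232,205), and the first yellow carton lies centred in its tray at (232,258). I place it.

```bash
python3 -m crank '[[[0,0,-0.025,0],[0,0,-0.025,0],[0,0,-0.016,0],[0,0,-0.006,0],[0,0,-0.003,0],[0,0,0,0],[0,0,0,0]]]'
python3 -m crank '[[[0,0,0,0],[0,0,0,0],[0,0,0,0],[0,0,0,0]]]' 0.056
python3 -m crank '[[[0,0,0.025,0],[0,0,0.03,0],[0,0,0.03,0],[-0.016,-0.031,0,-0.022],[-0.016,-0.031,0,-0.022],[-0.016,-0.031,0,-0.022],[-0.016,-0.031,0,-0.022],[-0.016,-0.031,0,-0.022],[-0.016,-0.031,0,-0.022],[-0.016,-0.031,0,-0.022],[-0.016,-0.031,0,-0.022]]]'
python3 -m crank '[[[-0.016,-0.031,0,-0.022],[-0.016,-0.031,0,-0.022],[-0.019,-0.02,0,-0.017],[0,0,-0.03,0],[0,0,-0.03,0],[0,0,-0.015,0],[0,0,0,0],[0,0,0,0]]]' 0.064 40
```

```text
clock: 32.93
ee_pos: [0.5761, 0.0109, 0.2359]
tool_rot: [3.141, -0.003, 0.052]
wrist_force: [-0.2, -0.1, -0.5]
opening: 0.431
grip_force: 47.1
clock: 33.27
ee_pos: [0.5758, 0.0114, 0.235]
tool_rot: [3.141, -0.001, 0.053]
wrist_force: [0.3, 0.3, -0.2]
opening: 0.656
grip_force: 0.0
clock: 34.18
ee_pos: [0.4466, -0.2379, 0.3199]
tool_rot: [3.141, -0.001, -0.124]
wrist_force: [0.3, 0.0, 0.3]
opening: 0.654
grip_force: 0.0
clock: 34.85
ee_pos: [0.3967, -0.3186, 0.2445]
tool_rot: [-3.141, 0.001, -0.184]
wrist_force: [0.8, -0.1, 0.2]
opening: 0.751
grip_force: 0.0
```

```bash
python3 -m crank '[[[-0.002,0,-0.02,0],[0,0,-0.02,0],[0,0,-0.012,0],[0,0,-0.0065,0],[0,0,0,0],[0,0,0,0]]]'
python3 -m crank '[[[0,0,0,0],[0,0,0,0],[0,0,0,0],[0,0,0,0],[0,0,0,0],[0,0,0,0]]]' 0 45
python3 -m crank '[[[0,0,0.015,0],[0,0,0.03,0],[0,0,0.03,0],[0,0,0.03,0],[0,0,0.02,0],[0.0124,0.0336,0,0.0182],[0.0124,0.0336,0,0.0182],[0.0124,0.0336,0,0.0182],[0.0124,0.0336,0,0.0182],[0.0124,0.0336,0,0.0182],[0.0124,0.0336,0,0.0182]]]'
python3 -m crank '[[[0.0124,0.0336,0,0.0182],[0.0124,0.0336,0,0.0182],[0.0124,0.0336,0,0.0182],[0.0124,0.0336,0,0.0182],[0.0124,0.0336,0,0.0182],[0.0124,0.0336,0,0.0182],[0.0124,0.0336,0,0.0182],[0,0,0,0],[0,0,0,0],[0,0,0,0]]]'
python3 - <<'E'
from h import *
snap('side','s8.png'); cv2.imwrite('pics/s8c.png',cv2.resize(load('side')['frame'][130:430,210:410],None,fx=2,fy=2))
E
```

```text
clock: 35.35
ee_pos: [0.3955, -0.3186, 0.1876]
tool_rot: [3.141, -0.002, -0.184]
wrist_force: [-0.4, 4.0, 3.7]
opening: 0.751
grip_force: 0.0
clock: 35.85
ee_pos: [0.3949, -0.3191, 0.187]
tool_rot: [3.14, -0.002, -0.185]
wrist_force: [-0.1, 0.2, 6.3]
opening: 0.433
grip_force: 47.3
clock: 36.77
ee_pos: [0.4692, -0.1155, 0.3108]
tool_rot: [3.141, 0.0, -0.075]
wrist_force: [0.1, 0.1, -1.2]
opening: 0.431
grip_force: 46.6
clock: 37.6
ee_pos: [0.5557, 0.1178, 0.3105]
tool_rot: [3.141, 0.001, 0.052]
wrist_force: [-0.2, 0.2, -0.7]
opening: 0.436
grip_force: 46.6
```

View pics/s8c.png

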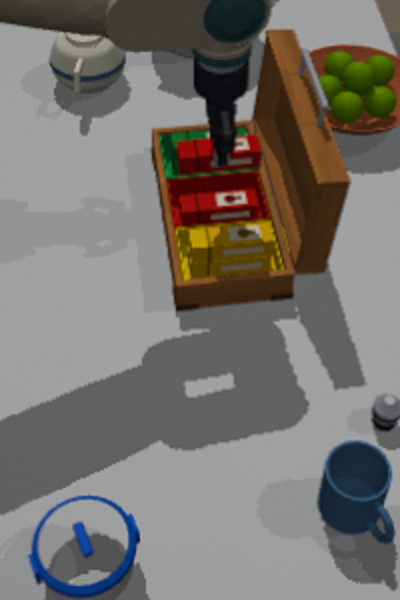

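The second red carton is held level over the red tray, with the first red centred below and the yellows stacked.

```bash
python3 -m crank '[[[0,0,-0.025,0],[0,0,-0.025,0],[0,0,-0.016,0],[0,0,-0.006,0],[0,0,-0.0035,0],[0,0,0,0],[0,0,0,0]]]'
python3 -m crank '[[[0,0,0,0],[0,0,0,0],[0,0,0,0],[0,0,0,0]]]' 0.056
python3 -m crank '[[[0,0,0.025,0],[0,0,0.03,0],[0,0,0.03,0],[-0.02,0,0.03,0.12],[-0.02,0,0.03,0.12],[-0.02,0,0.03,0.12],[-0.02,0,0.015,0.12],[-0.02,0,0,0.12],[-0.02,0,0,0.12],[-0.02,0,0,0.12],[0,0,0,0.12],[0,0,0,0.12]]]'
python3 -m crank '[[[0,0,0,0.12],[0,0,0,0.12],[0,0,0,0.12],[0,0,0,0.13],[-0.02,-0.04,0,0],[-0.02,-0.04,0,0],[-0.02,-0.04,0,0],[-0.02,-0.04,0,0],[0,-0.03,0,0],[0,0,0,0],[0,0,0,0]]]' 0.024
python3 - <<'E'
from h import *
snap('top','t9.png'); snap('side','s9.png')
a=cv2.resize(load('top')['frame'][150:280,210:370],None,fx=3,fy=3); b=cv2.resize(load('side')['frame'][130:300,260:410],None,fx=2.6,fy=2.3)[:390]
cv2.imwrite('pics/m9.png',np.hstack([a,cv2.resize(b,(310,390))]))
E
```

```text
clock: 38.23
ee_pos: [0.5562, 0.1178, 0.237]
tool_rot: [-3.142, -0.002, 0.051]
wrist_force: [0.3, -0.7, -0.5]
opening: 0.43
grip_force: 46.6
clock: 38.57
ee_pos: [0.556, 0.1182, 0.2362]
tool_rot: [3.142, -0.001, 0.052]
wrist_force: [-0.7, -0.0, -0.6]
opening: 0.655
grip_force: 0.0
clock: 39.57
ee_pos: [0.4149, 0.1182, 0.4264]
tool_rot: [3.14, -0.001, 1.139]
wrist_force: [0.0, -0.2, -0.5]
opening: 0.657
grip_force: 0.0
clock: 40.48
ee_pos: [0.3409, -0.062, 0.4259]
tool_rot: [3.141, 0.0, 1.613]
wrist_force: [0.2, 0.2, 0.2]
opening: 0.279
grip_force: 0.0
```

View pics/m9.png

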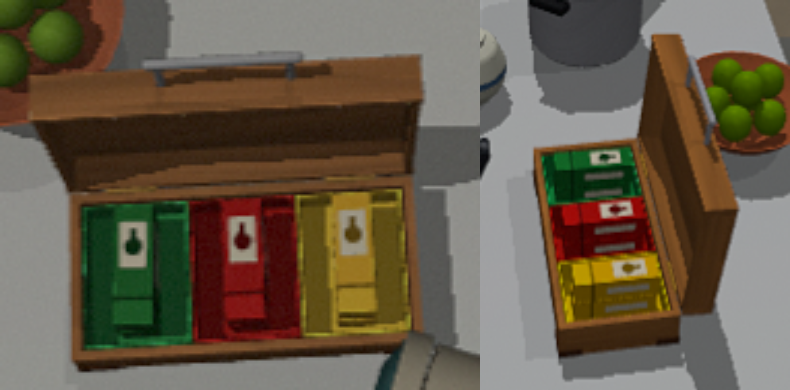

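All six are stacked in their trays. The bar runs from crop (146,65) to (302,57). I measure it at its stop height.

Run:
```python
from h import *
w=pix2w(load('top'),np.array([(146,65),(302,57)])/3+[209.8,149.8],.2665); print(w,w.mean(0)); print(np.array([.639,.1217])+.049*np.array([.9986,.053]))
s=w2pix(load('side'),[[.688,.1243,.2665]]);print(s)
```

```text
[[0.68356367 0.19165235 0.2665    ]
 [0.69129958 0.05651133 0.2665    ]] [0.68743163 0.12408184 0.2665    ]
[0.6879314 0.124297 ]
[[366.93901617 168.42000323]]
```

```bash
python3 -m crank '[[[0.01,0.005,0.03,0.005],[0.0337,0.0181,0.03,0.005],[0.0337,0.0181,0.002,0],[0.0337,0.0181,0,0],[0.0337,0.0181,0,0],[0.0337,0.0181,0,0],[0.0337,0.0181,0,0],[0.0337,0.0181,0,0],[0.0337,0.0181,0,0],[0.0337,0.0181,0,0],[0.0337,0.0181,0,0],[0,0,0,0]]]' 0.032 50
python3 -m crank '[[[0,0,0,0],[0,0,0,0],[0,0,0,0]]]'
```

```text
clock: 41.58
ee_pos: [0.6901, 0.1284, 0.4724]
tool_rot: [-3.13, -0.0, 1.633]
wrist_force: [0.1, -0.9, -4.3]
opening: 0.38
grip_force: 0.0
clock: 41.83
ee_pos: [0.6822, 0.1231, 0.4854]
tool_rot: [3.139, -0.0, 1.628]
wrist_force: [-0.7, -0.8, 0.5]
opening: 0.377
grip_force: 0.0
```

```bash
python3 -m crank '[[[0.003,0.001,-0.01,0],[0.002,0,-0.01,0],[0,0,-0.01,0],[0,0,0,0],[0,0,0,0]]]'
```

```text
clock: 42.25
ee_pos: [0.6881, 0.1232, 0.4527]
tool_rot: [-3.14, 0.0, 1.627]
wrist_force: [-0.3, 0.1, 0.8]
opening: 0.375
grip_force: 0.0
```

```bash
python3 -m crank '[[[0,0.001,-0.01,0],[0,0,-0.01,0],[0,0,-0.009,0],[0,0,0,0],[0,0,0,0]]]'
python3 -m crank '[[[0,0,0,0],[0,0,0,0],[0,0,0,0],[0,0,0,0],[0,0,0,0]]]' 0 50
```

```text
clock: 42.67
ee_pos: [0.6885, 0.1245, 0.423]
tool_rot: [-3.139, 0.0, 1.627]
wrist_force: [-0.6, -0.3, 1.0]
opening: 0.379
grip_force: 0.0
clock: 43.08
ee_pos: [0.688, 0.1245, 0.4251]
tool_rot: [-3.14, 0.0, 1.627]
wrist_force: [-6.3, -1.0, 1.3]
opening: 0.096
grip_force: 48.8
```

Gripped; now the arc in reverse.

```bash
python3 -m crank '[[[-0.0147,-0.0008,0.0029,0],[-0.0149,-0.0008,0.0019,0],[-0.015,-0.0008,0.0008,0],[-0.015,-0.0008,-0.0002,0],[-0.0149,-0.0008,-0.0012,0],[-0.0148,-0.0008,-0.0023,0],[-0.0146,-0.0008,-0.0033,0],[-0.0144,-0.0008,-0.0043,0]]]'
python3 -m crank '[[[-0.014,-0.0007,-0.0053,0],[-0.0136,-0.0007,-0.0062,0],[-0.0132,-0.0007,-0.0072,0],[-0.0126,-0.0007,-0.0081,0],[-0.0121,-0.0006,-0.0089,0],[-0.0114,-0.0006,-0.0097,0],[-0.0107,-0.0006,-0.0105,0],[-0.01,-0.0005,-0.0112,0]]]'
```

```text
clock: 43.75
ee_pos: [0.5696, 0.1178, 0.4211]
tool_rot: [3.136, 0.0, 1.627]
wrist_force: [1.4, -1.8, 1.3]
opening: 0.097
grip_force: 50.3
clock: 44.42
ee_pos: [0.4722, 0.1125, 0.3529]
tool_rot: [3.138, 0.001, 1.627]
wrist_force: [1.5, -3.8, 2.7]
opening: 0.091
grip_force: 52.3
```

```bash
python3 -m crank '[[[-0.0092,-0.0005,-0.0119,0],[-0.0083,-0.0004,-0.0125,0],[-0.0074,-0.0004,-0.013,0],[-0.0065,-0.0003,-0.0135,0],[-0.0056,-0.0003,-0.0139,0],[-0.0046,-0.0002,-0.0143,0],[-0.0036,-0.0002,-0.0146,0],[-0.0026,-0.0001,-0.0138,0],[0,0,0,0],[0,0,0,0],[0,0,0,0]]]'
```

```text
clock: 45.33
ee_pos: [0.4248, 0.11, 0.2441]
tool_rot: [-3.141, 0.002, 1.627]
wrist_force: [-2.2, -5.3, -1.0]
opening: 0.094
grip_force: 55.6
```

```bash
python3 -m crank '[[[0,0,0,0],[0,0,0,0],[0,0,0,0],[0,0,0,0],[0,0,0,0],[0,0,0.01,0],[0,0,0.02,0],[0,0,0.03,0],[0,0,0.03,0],[0,0,0.03,0],[0,0,0.03,0]]]' 0.024
python3 -m crank '[[[-0.01,-0.03,0,0],[-0.01,-0.03,0,0],[-0.01,-0.03,0,0],[-0.01,-0.03,0,0],[-0.01,-0.03,0,0],[-0.01,-0.03,0,0],[0,0,0,0],[0,0,0,0],[0,0,0,0],[0,0,0,0],[0,0,0,0],[0,0,0,0]]]'
python3 -m crank '[[[0,0,0,0],[0,0,0,0],[0,0,0,0],[0,0,0,0],[0,0,0,0],[0,0,0,0],[0,0,0,0],[0,0,0,0],[0,0,0,0],[0,0,0,0],[0,0,0,0],[0,0,0,0]]]'
python3 -m crank '[[[0,0,0,0],[0,0,0,0],[0,0,0,0],[0,0,0,0],[0,0,0,0],[0,0,0,0],[0,0,0,0],[0,0,0,0],[0,0,0,0],[0,0,0,0],[0,0,0,0],[0,0,0,0]]]'
python3 - <<'E'
from h import *
snap('side','s10.png'); a=load('side')['frame']; b=cv2.imread('pics/s0.png')
d=cv2.absdiff(a,b).max(2); print((d[170:285,270:360]>40).sum())
E
```

```text
clock: 46.25
ee_pos: [0.4244, 0.1106, 0.3964]
tool_rot: [3.141, -0.0, 1.627]
wrist_force: [0.4, 0.9, 0.2]
opening: 0.278
grip_force: 0.0
clock: 47.25
ee_pos: [0.365, -0.0687, 0.394]
tool_rot: [-3.142, -0.0, 1.629]
wrist_force: [0.4, -0.4, 0.0]
opening: 0.283
grip_force: 0.0
clock: 48.25
ee_pos: [0.3648, -0.0694, 0.394]
tool_rot: [3.142, -0.0, 1.627]
wrist_force: [-0.8, -0.3, -0.2]
opening: 0.276
grip_force: 0.0
clock: 49.25
ee_pos: [0.3648, -0.0694, 0.394]
tool_rot: [3.142, 0.0, 1.627]
wrist_force: [-0.2, 0.2, 0.4]
opening: 0.281
grip_force: 0.0
85
```

View pics/s10.png

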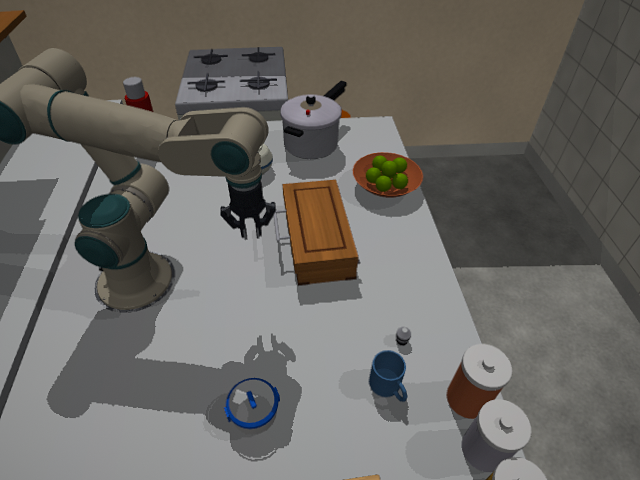

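The lid is shut. The sugar bowl looks about 4 px off its first position (248→252), so I check when that happened.

Run:
```python
import cv2,numpy as np
from h import *
c=load('side')
for n in ('s0','s2','s4','s5','s6','s7','s8','s9','s10'):
    f=cv2.imread(f'pics/{n}.png'); h=cv2.cvtColor(f,cv2.COLOR_BGR2HSV); m=cv2.inRange(h,(105,150,60),(125,255,255)); m[:370]=0;m[:,:210]=0;m[:,290:]=0;m[435:]=0
    p=cv2.findNonZero(m); x,y,w,hh=cv2.boundingRect(p); print(n,x,y,w,hh,pix2w(c,[(x+w/2,y+hh/2)],.07).round(4)[0])
ims=[cv2.resize(cv2.imread(f'pics/{n}.png')[370:450,210:290],None,fx=4.9,fy=4.9) for n in('s5','s7')]
cv2.imwrite('pics/bowl.png',np.hstack(ims))
```

```text
s0 220 378 56 50 [ 0.3446 -0.4372  0.07  ]
s2 220 378 56 50 [ 0.3446 -0.4372  0.07  ]
s4 220 378 56 50 [ 0.3446 -0.4372  0.07  ]
s5 220 378 56 50 [ 0.3446 -0.4372  0.07  ]
s6 220 378 56 50 [ 0.3446 -0.4372  0.07  ]
s7 225 377 55 51 [ 0.3544 -0.4368  0.07  ]
s8 224 378 56 51 [ 0.3533 -0.439   0.07  ]
s9 224 378 56 51 [ 0.3533 -0.439   0.07  ]
s10 224 378 56 51 [ 0.3533 -0.439   0.07  ]
```

View pics/bowl.png

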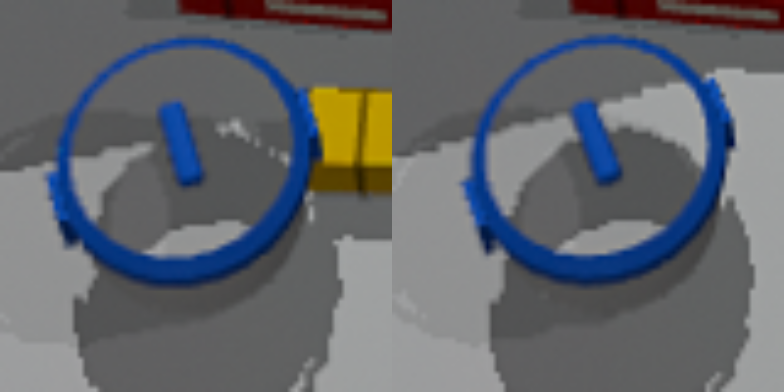

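Lifting yellow2, whose end lay under the bowl's clip, dragged the bowl about 9 mm. I nudge it back gently with shut fingers.

```bash
python3 -m crank '[[[0.0095,-0.0371,0,0],[0.0095,-0.0371,0,0],[0.0095,-0.0371,0,0],[0.0095,-0.0371,0,0],[0.0095,-0.0371,0,0],[0.0095,-0.0371,0,0],[0.0095,-0.0371,0,0],[0.0095,-0.0371,0,0],[0.0095,-0.0371,0,0],[0.0095,-0.0371,0,0],[0,0,0,0],[0,0,0,0]]]' 0
python3 -m crank '[[[0,0,-0.03,0],[0,0,-0.03,0],[0,0,-0.03,0],[0,0,-0.03,0],[0,0,-0.03,0],[0,0,-0.02,0],[0,0,-0.016,0],[0,0,0,0],[0,0,0,0]]]'
```

```text
clock: 50.3
ee_pos: [0.4599, -0.4423, 0.3911]
tool_rot: [-3.139, -0.003, 1.625]
wrist_force: [0.8, 0.6, 0.1]
opening: -0.002
grip_force: 0.0
clock: 51.05
ee_pos: [0.4599, -0.4395, 0.2085]
tool_rot: [-3.141, -0.0, 1.628]
wrist_force: [-0.0, -0.2, 0.6]
opening: 0.001
grip_force: 0.0
```

```bash
cat > bowl.py <<'E'
from h import *
import sys
c=snap('side',sys.argv[1]+'.png'); 
h=cv2.cvtColor(c['frame'],cv2.COLOR_BGR2HSV); m=cv2.inRange(h,(105,150,60),(125,255,255)); m[:370]=0;m[:,:210]=0;m[:,290:]=0;m[435:]=0
x,y,w,hh=cv2.boundingRect(cv2.findNonZero(m)); print(x,y,w,hh)
E
python3 -m crank '[[[-0.008,0,0,0],[-0.008,0,0,0],[-0.006,0,0,0],[-0.004,0,0,0],[-0.004,0,0,0],[-0.004,0,0,0],[-0.003,0,0,0],[0,0,0,0],[0,0,0,0]]]'
python3 bowl.py b1
python3 -m crank '[[[-0.002,0,0,0],[-0.002,0,0,0],[0,0,0,0],[0,0,0,0]]]'
python3 bowl.py b2
```

```text
clock: 51.8
ee_pos: [0.4227, -0.4405, 0.208]
tool_rot: [-3.141, 0.0, 1.627]
wrist_force: [0.4, -0.2, 0.5]
opening: -0.001
grip_force: 0.0
223 378 53 51
clock: 52.18
ee_pos: [0.4189, -0.4404, 0.208]
tool_rot: [3.141, 0.0, 1.627]
wrist_force: [2.3, -0.6, 0.0]
opening: 0.003
grip_force: 1.2
222 378 53 51
```

```bash
python3 -m crank '[[[-0.002,0,0,0],[-0.002,0,0,0],[0,0,0,0],[0,0,0,0]]]'
python3 bowl.py b3
```

```text
clock: 52.57
ee_pos: [0.4146, -0.4404, 0.2079]
tool_rot: [-3.141, -0.0, 1.627]
wrist_force: [1.4, -0.1, -0.5]
opening: 0.001
grip_force: 0.9
220 378 53 51
```

The bowl is back in place. Now I back off, go up and hand in.

```bash
python3 -m crank '[[[0.005,0,0,0],[0.015,0,0,0],[0.02,0,0,0],[0,0,0.03,0],[0,0,0.03,0],[0,0,0.03,0],[0,0,0.03,0],[0,0,0.03,0],[0,0,0,0],[0,0,0,0]]]'
python3 bowl.py b4
python3 - <<'E'
from h import *
a=load('side')['frame']; b=cv2.imread('pics/s0.png'); d=cv2.absdiff(a,b).max(2)
print('chest',(d[170:285,270:360]>40).sum(),'mug/valve',(d[320:405,365:415]>40).sum(), 'teapot',(d[135:180,232:275]>40).sum())
print(env.hand_in())
E
```

```text
clock: 53.45
ee_pos: [0.455, -0.4405, 0.3604]
tool_rot: [3.139, 0.003, 1.627]
wrist_force: [0.1, -0.2, -0.8]
opening: 0.001
grip_force: 0.0
220 378 55 51
chest 2021 mug/valve 0 teapot 0
the job is handed in; nothing more can be done
None
```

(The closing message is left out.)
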